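# Index the swivel board holder towards the smoke absorber and relock it

### The arm

A 7-joint arm with a two-finger parallel gripper is mounted at the origin on the work surface. World frame = base frame: x ahead of the robot, y to its left, z up, the work surface at z = 0. Lengths are in m, angles in rad, forces in N, time in s.
With the tool pointing down it reaches from about 0.35 to 0.9 m from the base axis. Payload 8.1 kg.
Tool frame: the origin (TCP) lies midway between the tips of the shut fingers; the grasp point (between the pads) lies behind it (arm.tcp_to_grasp is the z of the grasp point in the tool frame, in m); z points along the fingers, y is the line along which they close (so a half turn about z gives the same grasp; the last joint's range is limited). The gripper opens to 92 mm and grips with 3 to 60 N. Pads are 19 mm wide; open, the fingers measure 130 mm over their backs; the gripper's body (75 mm by 190 mm) begins 47 mm behind the grasp point.
Start: joints at [1.023, 0.434, 0.025, 1.573, -0.012, 1.134, -0.075], TCP at [0.269, -0.564, 0.195] pointing down, gripper open.
Joint ranges: [-2.62, 2.62], [-0.44, 2.09], [-1.27, 1.32], [0.08, 2.57], [-1.32, 4.46], [0.12, 2], [-2.74, 2.74]. Speed limits (rad/s): [2.22, 2.22, 3.01, 3.01, 3.14, 3.14, 3.14].

### API

Orientations are given as a rotation vector (axis times angle).
In Python, from cell import readout, vision, arm gives the robot as it stands.
- The arm moves only by the tool carry_out, never from a script. Its argument "increments" is one flat list of numbers, 6 for each row, row after row: the shift along the world's x, y, z in mm, then the turn, a rotation vector about the world's x, y, z in rad. In form: [tx, ty, tz, wx, wy, wz, tx, ty, tz, wx, wy, wz, ...]. A call has 1 to 20 rows; each row shifts and turns the commanded pose from where the row before left it; what a row does not reach is not made up. A row lasts 1/8 s, in which the tool goes at most 62.5 mm and 10.7 degrees, less where a joint would pass 70% of its speed; a pose out of reach is approached as far as the arm can. A call with a gripper value outside its range is refused whole. "grip" is the closure, from 0 (fully open) to 1 (shut), set as the call begins (left out, the last holds). The fingers move at their own pace and stop on an object; "newtons" is the grip in N (left out, the last holds). Time passes only in rows, so rows that do not move let the fingers close. It gives the time, the measured TCP pose, the force, the opening and the grip force at its end, in the units of the state.
- readout.observe(): the state, without advancing time (a new reading comes with each control period).
- vision.get_image(name): name is "scene" or "top" or "wrist"; returns the picture (384x512x3 uint8, red, green, blue); there is no depth.
- vision.calibration(name): a dict with "fov_y" (degrees; the focal length in pixels is half the picture's height over the tangent of half this angle, whatever the lens; pixels are square), "cx", "cy" (the principal point, pixels), "pose" (4x4, takes a point from camera to world coordinates). Camera axes: x right, y up, looking along -z (the intrinsics and any distortion apply to the point x, -y, -z); pixel columns grow to the right and rows downward; lengths in m; the calibration is good to about 2 mm. A picture is of the moment at which its call begins: read the wrist's pose just before it. calibration takes no time and is no camera call; for the wrist camera it gives the pose at the moment of the call.
- arm.sign_off(): hands the job in; it is judged then, once.
The state is a dict: "clock": time; "joints": joint angles; "dq": joint speeds; "joint_efforts": joint torques, N m; "position": TCP position; "ee_rot": TCP orientation; "force": force on the tool from outside, world axes, zero at the start; "ft_torque": the same for the moment, N m; "width": opening from 0.0 (shut) to 1.0 (fully open); "gripper_force": force on a finger pad.
Only numpy, scipy, OpenCV 4.12 (cv2) and the standard library are available. Lean on these libraries where they do the work, as an engineer would, in place of code of your own. Each camera call takes 0.05 s, during which the arm holds its last target. There are 200 camera calls.

### The job

Turn the circuit board a quarter turn so that the red post and the white connector point at the black smoke absorber, whichever side it stands on: pull up the orange T-handle and twist it so that it stays parked out, swing the holder round past the in-between notch by its red post, then twist the handle back and work the holder until the pin drops fully home in the notch that faces the absorber. Do not touch the board itself, leave the machines and tools on the bench alone, and let go of everything at the end.

Things in the scene. Friction and masses are not known exactly. Their poses are not given: they have to be found in the camera images.
- swivel: The holder's turning steel disc, 240 mm diameter, top 34 mm above the table. Origin on its vertical axis (that of holder_base) at table height, x towards the red post. Starts locked with its x along holder_base's x. Notches, 15 mm wide, lie every 45 degrees or so; those near +-90 degrees are up to 0.06 rad off: feel for them. 0.15 N m friction, stays where left; +-0.015 rad play when locked.
- post_grip (a point): On the axis of the disc's upright red grip post, 106 mm above the table. The red grip is a round cylinder, 24 mm diameter, from 82 to 128 mm above the table, on a 16 mm steel stem. It stands 100 mm from the disc's axis; at the start it is opposite to the plunger. Site x axis: outwards from the disc's axis through the post; z up.
- holder_base: Fixed dark steel foot of the board holder; origin on the disc's vertical axis at table height, z up. Its -x direction leads to the locking plunger, whose vertical axis is 105 mm from the origin (y = 0). The plunger's square aluminium housing, 36 x 36 mm, stands on a bridge over the disc's rim and ends 82 mm above the table.
- plunger (a joint): Height (m) of the sprung locking pin (12 mm thick, round end) with its T-handle: 0 fully home (12 mm deep in a notch), 0.012 resting on the disc between notches, 0.016 parked out, 0.019 or more to turn the handle freely, 0.024 top stop. Spring and weight pull it down with 5 N (home) to 10 N (top).
- tee (a joint): Turn (rad, counter-clockwise positive, limits +-1.75) of the T-handle. Near 0 (play +-0.1) its cross bar is in a deep slot and the pin can drop. Lifted and turned a quarter turn either way (+-1.57), then let down, the bar sits in a 3 mm deep groove on top of the housing and stays parked out. To turn it back, lift it 3 mm or more first.
- tee_grip (a point): Centre of the orange T-handle's bar, on the plunger's axis, 112 mm above the table when home (rises with joint plunger). The bar is 70 mm long along the point's y axis, 16 mm thick along its x axis and 22 mm high. At tee = 0 the bar lies along holder_base's y axis.
- board: Green circuit board, 118 x 80 mm, clamped on the disc between two aluminium rails, not to be touched. Its white connector is at the edge next to the red post. Board and rails reach up to 62 mm above the table, within 80 mm of the disc's axis. Origin on the disc's axis at table height; x towards the post.
- absorber: Smoke absorber: black box 200 x 100 x 165 mm with a handle on top (185 mm) and a round grille with a blue hub on both large faces. Stands to the left or to the right of the board holder, about 300 mm from the holder's axis along its +y or -y. Origin at the centre of its underside.
- station: Soldering station: dark box 190 x 140 x 107 mm with a silver front and a blue display, standing on the side of the holder opposite to the absorber, also about 300 mm from its axis. Origin at the centre of its underside.
- flux_bottle: Loose amber bottle, 44 mm diameter, 100 mm tall, beside the holder. Origin at the centre of its underside. Leave it alone.
- solder_spool: Loose metal spool, 60 mm diameter, 40 mm tall. Origin at the centre of its underside. Leave it alone.
- driver: Loose screwdriver with blue handle lying on the table, 180 mm long along its x axis, 26 mm high. Leave it alone.
- solder_sucker: Loose blue solder sucker lying on the table, 180 mm long along its x axis, 20 mm high. Leave it alone.
Not all that is in view belongs to the job. What is shaped like the absorber but purple or turquoise is not meant.

How it is judged:
By the outcome, as a careful person would: the job done as asked, in the order asked, and still so for the second after the job is handed in, with the robot touching nothing.
It also fails if it takes over 64 s, if anything falls off the work surface, if the arm or the gripper's body presses on something with over 40 N, if the wrist force passes 120 N, or if a joint passes its speed limit or range.

## Working session

There is one attempt and no reset: what is moved stays moved. The work goes in short steps, Python scripts to look and compute and a tool call to move; the robot and the scene stay as the last step left them, time stands still between calls to the robot, and variables do not carry over. Pictures are saved under pics/ and viewed, at most 10 in all, crops included, and the job is handed in when it is done.

Besides the shell and the picture viewer there is one more tool, called after "Emit:" as name(argument=value, ...), one argument or row to a line, values as JSON. carry_out: Moves the arm, as the interface text tells. Its arguments: {"type":"object","properties":{"increments":{"type":"array","items":{"type":"number"}},"grip":{"type":"number"},"newtons":{"type":"number"}},"required":["increments"]}

```bash
ls; mkdir -p pics
python3 - <<'E'
from cell import readout, vision, arm
import cv2,numpy as np
for n in("scene","top"):
    im=vision.get_image(n); cv2.imwrite(f"pics/{n}0.png",cv2.cvtColor(im,cv2.COLOR_RGB2BGR))
    c=vision.calibration(n); print(n,{k:(np.round(v,4).tolist()) if k=='pose' else v for k,v in c.items()})
print(vision.calibration("wrist"))
print(readout.observe(), arm.tcp_to_grasp)
E
```

```text
pics
scene {'fov_y': 42.769216418388076, 'cx': 248.76702272876727, 'cy': 189.9348101806533, 'pose': [[-0.324, -0.6641, 0.6738, 1.4535], [0.9459, -0.2148, 0.243, 0.3736], [-0.0166, 0.7161, 0.6978, 1.0106], [0.0, 0.0, 0.0, 1.0]]}
top {'fov_y': 49.05004560254782, 'cx': 256.8541955061725, 'cy': 188.7857574922662, 'pose': [[0.0272, 0.9966, -0.0778, 0.464], [-0.9996, 0.0272, -0.0017, 0.0348], [0.0004, 0.0778, 0.997, 1.2801], [0.0, 0.0, 0.0, 1.0]]}
{'fov_y': 69.92100282632872, 'cx': 257.6059974140664, 'cy': 188.3422047281769, 'pose': array([[ 0.43075364,  0.86635121,  0.25275854,  0.3375678 ],
       [-0.90246791,  0.41404841,  0.118809  , -0.53092106],
       [-0.00172395, -0.27928388,  0.96020703,  0.38340167],
       [ 0.        ,  0.        ,  0.        ,  1.        ]])}
{'clock': 0.1, 'joints': array([ 1.02341654,  0.43510903,  0.02499401,  1.57399386, -0.0115639 ,
        1.13405795, -0.07510716]), 'dq': array([ 3.25487508e-04,  3.55070716e-05,  1.25899695e-03, -2.79370087e-03,
       -1.15038354e-03, -1.50501729e-03,  1.91772490e-04]), 'joint_efforts': array([ 1.91911291e-03, -6.69128180e+01,  9.87302475e-01, -3.15142071e+01,
       -6.06535189e-02,  3.74290114e-02,  6.33023933e-05]), 'position': array([ 0.26861489, -0.56376128,  0.194756  ]), 'ee_rot': array([-3.06294367e+00, -6.92495725e-01,  7.49100063e-04]), 'force': array([ 0.0166668 , -0.09033207, -0.48933449]), 'ft_torque': array([-0.02415008, -0.00050946,  0.01425732]), 'gripper_force': 0.0, 'width': 0.9992213779273608} -0.0188
```

View pics/top0.png

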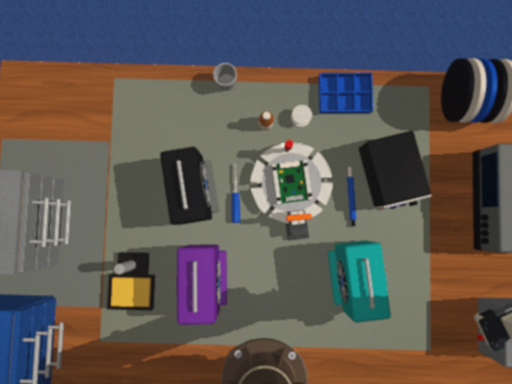

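View pics/scene0.png

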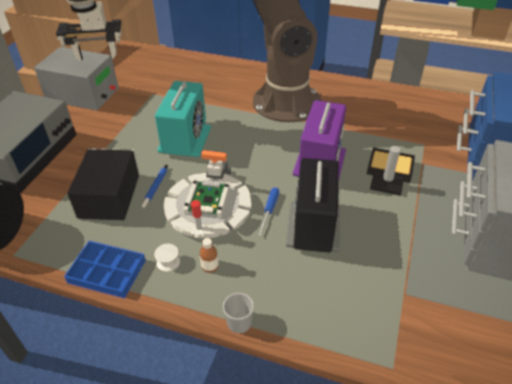

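The top view shows the swivel at about (292,181), the red post at (289,145) and the orange T-handle at (298,216). There are four absorber-like boxes: black with a handle and grille at (185,185), purple at (202,285), turquoise at (360,280), and a plain black box at (395,170), which is the station. I choose the black one at (185,185), on the left (+y). Next is a close crop.

```bash
cat > h.py <<'E'
import numpy as np, cv2
from cell import readout, vision, arm
def ray(name,u,v,z,c=None):
    c=c or vision.calibration(name); f=192/np.tan(np.radians(c["fov_y"]/2)); P=np.array(c["pose"])
    d=P[:3,:3]@np.array([(u-c["cx"])/f,-(v-c["cy"])/f,-1]); o=P[:3,3]
    return o+d*(z-o[2])/d[2]
def crop(im,x0,y0,x1,y1,k,fn):
    cv2.imwrite(fn,cv2.resize(cv2.cvtColor(im[y0:y1,x0:x1],cv2.COLOR_RGB2BGR),None,fx=k,fy=k,interpolation=cv2.INTER_CUBIC))
E
python3 - <<'E'
from h import *
im=vision.get_image("top"); crop(im,150,120,350,260,4,"pics/topc.png")
h=cv2.cvtColor(im,cv2.COLOR_RGB2HSV)
def cen(m):
    n,l,s,c=cv2.connectedComponentsWithStats(m.astype(np.uint8)); i=[j for j in range(1,n) if s[j,4]>15]; return [(s[j].tolist(),c[j]) for j in i]
o=np.zeros(h.shape[:2],bool); o[120:260,240:345]=1
for nm,m,z in (("red",((h[...,0]<4)|(h[...,0]>174))&(h[...,1]>180)&(h[...,2]>100)&o,.128),("orange",(h[...,0]>5)&(h[...,0]<16)&(h[...,1]>180)&(h[...,2]>150)&o,.123)):
    for s,c in cen(m): print(nm,s,c,ray("top",*c,z))
E
```

```text
red [286, 141, 6, 8, 42] [288.4047619  144.23809524] [ 0.68004196 -0.04724088  0.128     ]
orange [287, 214, 24, 7, 107] [298.14018692 216.91588785] [ 0.48005957 -0.07861115  0.123     ]
```

View pics/topc.png

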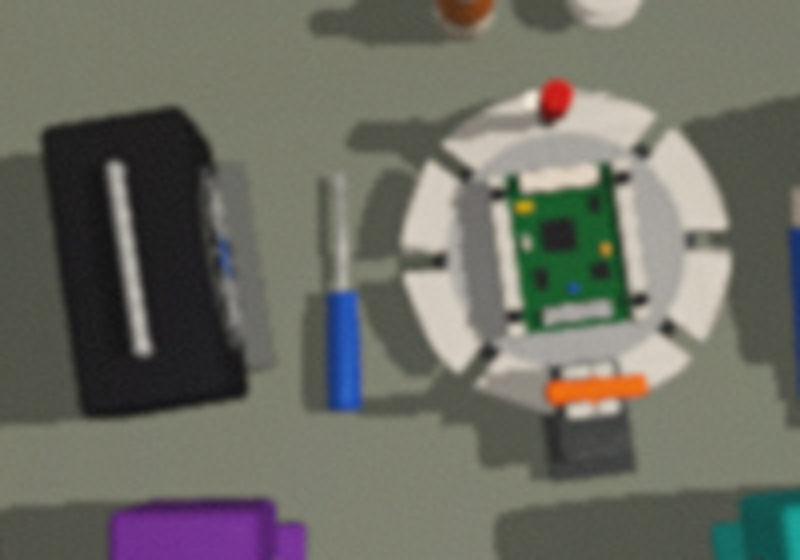

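The crop confirms the choice. The box at left has a handle and a round grille with a blue hub, facing the holder from +y, so the post must swing counter-clockwise by 90°. I'll move above the holder for a closer wrist view.

Emit:
carry_out(
  increments=[0,0,35,0,0,0,0,0,35,0,0,0.06,20,36,0,0,0,0.08,20,36,0,0,0,0.08,20,36,0,0,0,0.08,20,36,0,0,0,0.08,20,36,0,0,0,0.08,20,36,0,0,0,0.08,20,36,0,0,0,0.08,20,36,0,0,0,0.08,20,36,0,0,0,0.08,20,36,0,0,0,0.08,20,36,0,0,0,0.08,20,36,0,0,0,0.08,20,36,0,0,0,0.08,20,36,0,0,0,0.08,0,0,0,0,0,0.08,0,0,0,0,0,0,0,0,0,0,0,0],
)

```text
clock: 2.52
position: [0.5486, -0.061, 0.2653]
ee_rot: [-2.071, -2.362, 0.001]
force: [0.9, 0.7, 0.9]
width: 1.003
gripper_force: 0.0
```

Run:
```python
from h import *
s=readout.observe(); c=vision.calibration("wrist"); im=vision.get_image("wrist")
print(s["clock"],s["position"],s["ee_rot"],s["joints"].round(3),s["force"]); print(c["pose"].round(4).tolist())
cv2.imwrite("pics/w1.png",cv2.resize(cv2.cvtColor(im,cv2.COLOR_RGB2BGR),(768,576)))
h=cv2.cvtColor(im,cv2.COLOR_RGB2HSV)
for nm,m,z in (("red",((h[...,0]<4)|(h[...,0]>174))&(h[...,1]>180)&(h[...,2]>90),.128),("orange",(h[...,0]>5)&(h[...,0]<16)&(h[...,1]>180)&(h[...,2]>140),.123)):
    n,l,st,ce=cv2.connectedComponentsWithStats(m.astype(np.uint8))
    for j in range(1,n):
        if st[j,4]>40: print(nm,st[j].tolist(),ce[j].round(1),ray("wrist",*ce[j],z,c).round(4))
```

```text
2.525 [ 0.54863119 -0.06098618  0.26530184] [-2.07128596e+00 -2.36198438e+00  7.21176508e-04] [ 0.37   0.308 -0.469  1.616  0.145  1.252  0.005] [0.87078488 0.73361128 0.91473152]
[[0.9914, -0.1264, -0.0352, 0.5399], [0.1312, 0.9521, 0.2763, 0.0143], [-0.0014, -0.2785, 0.9604, 0.4539], [0.0, 0.0, 0.0, 1.0]]
```

View pics/w1.png

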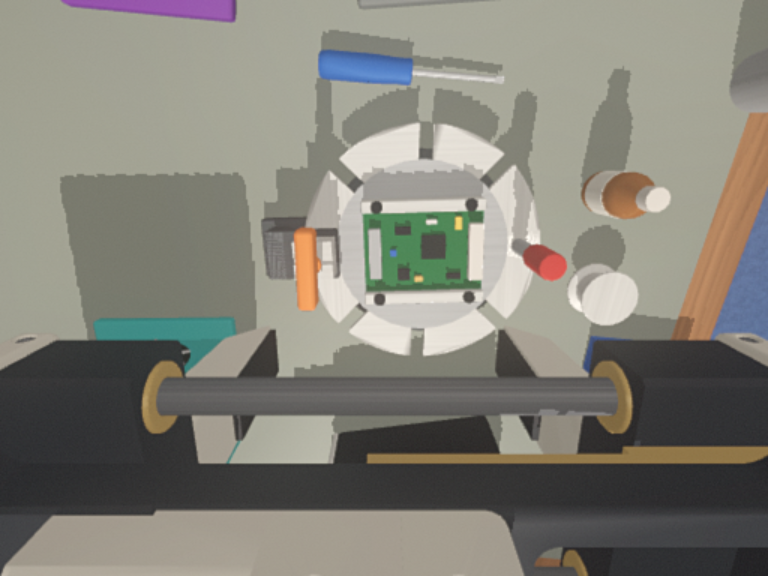

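The wrist view (768 wide) shows the T-bar with its centre at about (305,269), its long axis vertical from (305,230) to (308,310), the post top at about (552,264), the disc centred near (424,243), and notches at top (426,140) and bottom (417,342). The bottle at (655,198) is clear of the post.

Run:
```python
from h import *
r=lambda u,v,z:ray("wrist",u/1.5,v/1.5,z).round(4)[:2]
t=r(304,270,.123);p=r(552,264,.128)
print("tee",t,"post",p,np.hypot(*(p-t)),np.arctan2(*(p-t)[::-1]))
a,b=r(303,232,.123),r(306,308,.123); print("bar",a,b,np.hypot(*(a-b)),np.arctan2(-(a-b)[0],(a-b)[1]))
L=[r(u,v,.034) for u,v in((426,140),(417,342),(345,180),(501,180),(350,312),(487,318))]
print(np.array(L),"centre",(L[0]+L[1])/2,(L[2]+L[5])/2,(L[3]+L[4])/2); d=L[0]-L[1];print("notch ax",np.arctan2(-d[0],d[1]))
# disc rim
rim=[r(u,v,.034) for u,v in((419,123),(435,123),(503,154),(341,158),(412,356),(426,355),(361,335),(494,330))]
A=np.array([[2*x,2*y,1] for x,y in rim]);s=np.linalg.lstsq(A,np.array([x*x+y*y for x,y in rim]),rcond=None)[0];print("rim",s[:2],np.sqrt(s[2]+s[0]**2+s[1]**2))
print("board edge ang",[np.arctan2(*(r(483,y1,.05)-r(364,y0,.05))[::-1]) for y0,y1 in((213,210),(289,292))], "bottle",r(657,198,.1))
c=vision.calibration("top"); print(c.keys())
```

```text
tee [ 0.4829 -0.0792] post [ 0.6833 -0.0462] 0.2030988921683228 0.16320598923203877
bar [ 0.4797 -0.0477] [ 0.4871 -0.1124] 0.06512180894293401 0.1138791873012827
[[ 0.5744  0.0404]
 [ 0.598  -0.1701]
 [ 0.5008 -0.0071]
 [ 0.6539  0.0132]
 [ 0.5206 -0.1447]
 [ 0.6692 -0.132 ]] centre [ 0.5862  -0.06485] [ 0.585   -0.06955] [ 0.58725 -0.06575]
notch ax 0.11164778442845122
rim [ 0.5887267  -0.06464258] 0.1211037300787981
board edge ang [np.float64(0.15633206855255202), np.float64(0.10569022508460911)] bottle [0.7695 0.0162]
dict_keys(['fov_y', 'cx', 'cy', 'pose'])
```

Emit:
carry_out(
  increments=[-22,-6,0,0,0,0,-22,-6,-10,0,0,0,-23,-6,-40,0,0,0,0,0,-40,0,0,0,0,0,-30,0,0,0,0,0,-25,0,0,0,0,0,-15,0,0,0,0,0,-10,0,0,0,0,0,0,0,0,0,0,0,0,0,0,0],
)

```text
clock: 3.82
position: [0.4825, -0.0783, 0.0961]
ee_rot: [2.067, 2.364, 0.001]
force: [0.1, -0.5, -0.6]
width: 0.998
gripper_force: 0.0
```

Emit:
carry_out(
  increments=[0,0,0,0,0,0,0,0,0,0,0,0,0,0,0,0,0,0,0,0,0,0,0,0,0,0,0,0,0,0,0,0,0,0,0,0,0,0,0,0,0,0],
  grip=1,
  newtons=30,
)

```text
clock: 4.7
position: [0.4819, -0.0782, 0.0954]
ee_rot: [2.068, 2.365, 0.0]
force: [-0.4, -0.7, 0.4]
width: 0.288
gripper_force: 0.0
```

Emit:
carry_out(
  increments=[0,0,0,0,0,0,0,0,0,0,0,0,0,0,0,0,0,0,0,0,0,0,0,0],
)

```text
clock: 5.2
position: [0.4819, -0.0782, 0.0954]
ee_rot: [-2.068, -2.365, -0.0]
force: [-0.0, -0.3, 0.4]
width: 0.0
gripper_force: 0.0
```

Run:
```python
from h import *
print(readout.observe())
im=vision.get_image("wrist"); cv2.imwrite("pics/w2.png",cv2.cvtColor(im,cv2.COLOR_RGB2BGR))
```

```text
{'clock': 5.2, 'joints': array([ 0.40107555,  0.37316525, -0.44460834,  1.9929684 ,  0.21599382,
        0.82061105, -0.03107439]), 'dq': array([ 4.29436104e-05, -4.41270875e-04, -5.78745874e-04, -1.81879124e-03,
       -1.66322579e-03, -1.56149539e-03,  7.36302612e-04]), 'joint_efforts': array([-5.74999308e-05, -5.26156282e+01, -4.48313579e+00, -2.48059738e+01,
       -4.81453375e-02,  3.57612327e-02, -5.11023211e-05]), 'position': array([ 0.48188531, -0.07821717,  0.09543107]), 'ee_rot': array([-2.06786124e+00, -2.36506337e+00, -2.25205967e-05]), 'force': array([-0.0435253 , -0.29464988,  0.37163645]), 'ft_torque': array([-0.00016491, -0.0913687 , -0.01225615]), 'gripper_force': 0.0, 'width': 0.0002143086007449325}
```

View pics/w2.png

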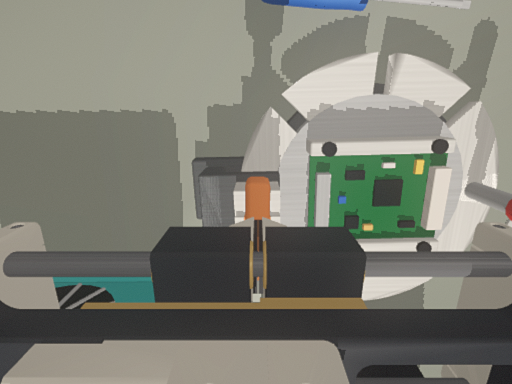

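Run:
```python
from h import *
s=readout.observe();c=vision.calibration("wrist");P=np.array(c["pose"]);f=192/np.tan(np.radians(c["fov_y"]/2))
def pr(p):
    q=P[:3,:3].T@(np.array(p)-P[:3,3]); return (c["cx"]+f*q[0]/-q[2], c["cy"]+f*q[1]/q[2])
print("cam",P[:3,3].round(4),"tcp px",pr(s["position"]),"grasp",pr(s["position"]+[0,0,.0188]))
for z in (.123,.101,.09): print(z,"bar +y end",pr([.4775,-.044,z]),"far top",ray("wrist",258,179,z),ray("wrist",246,200,z),ray("wrist",271,200,z), "-y end",pr([.4865,-.114,z]))
```

```text
cam [ 0.4729 -0.003   0.2841] tcp px (np.float64(256.3292553361535), np.float64(215.79328276056657)) grasp (np.float64(256.1779191590813), np.float64(226.28144698648669))
0.123 bar +y end (np.float64(256.37249100940016), np.float64(179.68998676333177)) far top [ 0.47841834 -0.04344095  0.123     ] [ 0.47286483 -0.05770684  0.123     ] [ 0.48818612 -0.05562842  0.123     ] -y end (np.float64(255.80963480609174), np.float64(280.75466315107843))
0.101 bar +y end (np.float64(256.5417500010807), np.float64(171.6935845979398)) far top [ 0.47917722 -0.04895904  0.101     ] [ 0.47286542 -0.06517283  0.101     ] [ 0.49027872 -0.06281062  0.101     ] -y end (np.float64(256.0202939028077), np.float64(263.19993083441494))
0.09 bar +y end (np.float64(256.61282666479906), np.float64(168.33566794001936)) far top [ 0.47955666 -0.05171809  0.09      ] [ 0.47286571 -0.06890583  0.09      ] [ 0.49132501 -0.06640172  0.09      ] -y end (np.float64(256.1102782021834), np.float64(255.70132140871976))
```

Geometry says the bar lies between the pads, yet the width reads 0 with no force. I'll test it with a small lift.

Emit:
carry_out(
  increments=[0,0,3,0,0,0,0,0,3,0,0,0,0,0,0,0,0,0],
)

```text
clock: 5.62
position: [0.4821, -0.0783, 0.1018]
ee_rot: [2.067, 2.365, 0.0]
force: [0.2, 0.7, 0.2]
width: 0.003
gripper_force: 0.0
```

Run:
```python
from h import *
im=vision.get_image("wrist"); crop(im,180,140,340,260,5,"pics/w3.png")
```

```text
(no output)
```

View pics/w3.png

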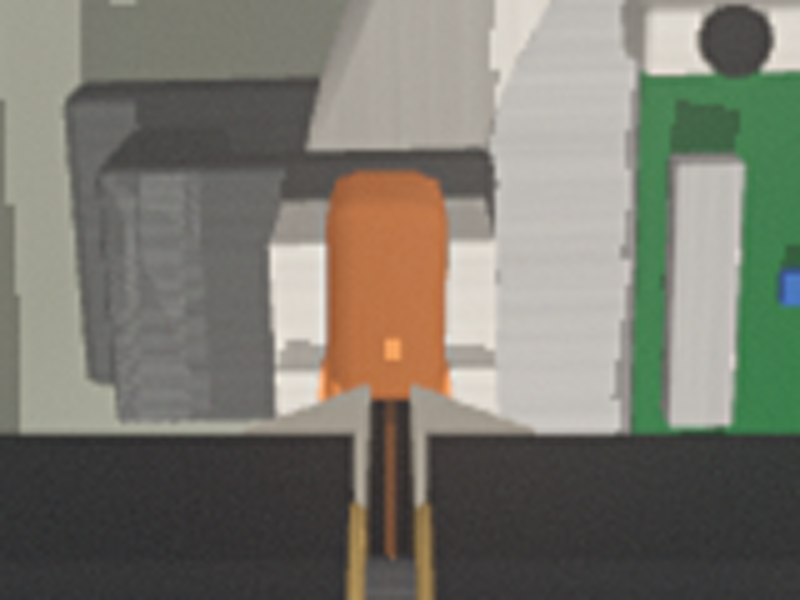

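The picture shows the shut fingertips standing above the bar top, with orange visible under and between them. The tips are therefore about 30 mm higher than the reported TCP suggests. I'll confirm by touching the bar top (123 mm) gently.

Emit:
carry_out(
  increments=[0,0,-4,0,0,0,0,0,-3,0,0,0,0,0,-2,0,0,0,0,0,0,0,0,0],
)

```text
clock: 6.18
position: [0.4818, -0.0782, 0.0923]
ee_rot: [-2.068, -2.365, 0.0]
force: [-0.2, 0.4, 0.8]
width: 0.006
gripper_force: 0.0
```

Emit:
carry_out(
  increments=[0,0,-2,0,0,0,0,0,-2,0,0,0,0,0,0,0,0,0],
)

```text
clock: 6.55
position: [0.4831, -0.0782, 0.0914]
ee_rot: [2.066, 2.363, 0.001]
force: [-10.2, 0.5, 38.3]
width: 0.004
gripper_force: 19.0
```

Contact came at a reported z of 0.0915 against the bar top at 0.123, so the real tips sit 31 mm above the reported TCP. I'll use that offset from now on.

Emit:
carry_out(
  increments=[0,0,6,0,0,0,0,0,4,0,0,0,0,0,0,0,0,0,0,0,0,0,0,0,0,0,0,0,0,0,0,0,0,0,0,0,0,0,0,0,0,0,0,0,-10,0,0,0,0,0,-15,0,0,0,0,0,-11,0,0,0,0,0,0,0,0,0],
  grip=0.45,
)

```text
clock: 7.92
position: [0.4809, -0.0781, 0.0612]
ee_rot: [-2.066, -2.364, 0.002]
force: [0.7, -0.2, -0.3]
width: 0.553
gripper_force: 0.0
```

Emit:
carry_out(
  increments=[0,0,0,0,0,0,0,0,0,0,0,0,0,0,0,0,0,0,0,0,0,0,0,0],
  grip=1,
  newtons=40,
)

```text
clock: 8.43
position: [0.4818, -0.0783, 0.0626]
ee_rot: [2.068, 2.365, -0.0]
force: [-4.9, 0.7, 5.9]
width: 0.168
gripper_force: 40.0
```

Emit:
carry_out(
  increments=[0,0,6,0,0,0,0,0,6,0,0,0,0,0,6,0,0,0,0,0,3.5,0,0,0,0,0,0,0,0,0],
)

```text
clock: 9.05
position: [0.4815, -0.0783, 0.0839]
ee_rot: [-2.068, -2.365, 0.001]
force: [0.8, -0.7, -9.1]
width: 0.173
gripper_force: 40.0
```

Lifted 21 mm with about 9 N of spring force, which matches the spec. Now I'll twist a quarter turn.

Emit:
carry_out(
  increments=[0,0,0,0,0,-0.14,0,0,0,0,0,-0.14,0,0,0,0,0,-0.14,0,0,0,0,0,-0.14,0,0,0,0,0,-0.14,0,0,0,0,0,-0.14,0,0,0,0,0,-0.14,0,0,0,0,0,-0.14,0,0,0,0,0,-0.14,0,0,0,0,0,-0.14,0,0,0,0,0,-0.14,0,0,0,0,0,0],
)

```text
clock: 10.55
position: [0.4848, -0.0806, 0.0847]
ee_rot: [3.128, 0.253, 0.008]
force: [8.2, -10.0, -9.3]
width: 0.168
gripper_force: 40.0
```

Emit:
carry_out(
  increments=[0,0,-3,0,0,0,0,0,-2.5,0,0,0,0,0,-1,0,0,0,0,0,0,0,0,0],
)

```text
clock: 11.05
position: [0.4849, -0.0806, 0.0787]
ee_rot: [3.128, 0.256, 0.008]
force: [4.8, -9.8, -1.4]
width: 0.174
gripper_force: 40.0
```

Parked: z is up 16 mm and the load is gone. I'll release and go to the post.

Emit:
carry_out(
  increments=[0,0,0,0,0,0,0,0,0,0,0,0,0,0,0,0,0,0,0,0,15,0,0,0,0,0,25,0,0,0,40,6,0,0,0,0,50,8,0,0,0,0,50,8,0,0,0,0,40,6,0,0,0,0,22,3,-10,0,0,0,0,0,-20,0,0,0,0,0,-19,0,0,0,0,0,-10,0,0,0,0,0,0,0,0,0],
  grip=0.3,
)

```text
clock: 12.8
position: [0.6832, -0.0473, 0.058]
ee_rot: [-3.131, -0.258, 0.002]
force: [-0.6, 0.6, 0.5]
width: 0.697
gripper_force: 0.0
```

Emit:
carry_out(
  increments=[0,0,0,0,0,0,0,0,0,0,0,0,0,0,0,0,0,0,0,0,0,0,0,0,0,0,0,0,0,0],
  grip=1,
  newtons=15,
)

```text
clock: 13.42
position: [0.6842, -0.0476, 0.0587]
ee_rot: [3.13, 0.258, 0.001]
force: [0.2, -1.1, 0.3]
width: 0.255
gripper_force: 15.0
```

Post gripped at 23.5 mm. I'll swing counter-clockwise about 1.5 rad along the arc.

Emit:
carry_out(
  increments=[-2.1,9.8,0,0,0,0.1,-3.1,9.5,0,0,0,0.1,-4,9.2,0,0,0,0.1,-4.9,8.7,0,0,0,0.1,-5.7,8.2,0,0,0,0.1,-6.5,7.6,0,0,0,0.1,-7.2,6.9,0,0,0,0.1,-7.9,6.1,0,0,0,0.1,-8.5,5.3,0,0,0,0.1,-9,4.4,0,0,0,0.1,-9.4,3.5,0,0,0,0.1,-9.7,2.6,0,0,0,0.1,-9.9,1.6,0,0,0,0.1,-10,0.6,0,0,0,0.1,-10,-0.4,0,0,0,0.1,0,0,0,0,0,0],
)

```text
clock: 15.42
position: [0.5753, 0.034, 0.0586]
ee_rot: [2.114, 2.322, -0.004]
force: [-1.2, -4.9, 1.9]
width: 0.258
gripper_force: 15.0
```

Emit:
carry_out(
  increments=[0,0,0,0,0,0,0,0,0,0,0,0,0,0,20,0,0,0,0,0,40,0,0,0,-8.4,-10.3,0,0,0,-0.136,-8.4,-10.3,0,0,0,-0.136,-8.4,-10.3,0,0,0,-0.136,-8.4,-10.3,0,0,0,-0.136,-8.4,-10.3,0,0,0,-0.136,-8.4,-10.3,0,0,0,-0.136,-8.4,-10.3,0,0,0,-0.136,-8.4,-10.3,0,0,0,-0.136,-8.4,-10.3,0,0,0,-0.136,-8.4,-10.3,0,0,0,-0.136,-8.4,-10.3,0,0,0,-0.136,0,0,-10,0,0,0,0,0,-18,0,0,0,0,0,-12,0,0,0,0,0,0,0,0,0],
  grip=0.45,
)

```text
clock: 17.8
position: [0.483, -0.0763, 0.0773]
ee_rot: [-3.13, -0.268, 0.003]
force: [0.2, -0.6, 0.6]
width: 0.549
gripper_force: 0.0
```

Emit:
carry_out(
  increments=[0,0,0,0,0,0,0,0,0,0,0,0,0,0,0,0,0,0,0,0,0,0,0,0],
  grip=1,
  newtons=40,
)

```text
clock: 18.3
position: [0.4847, -0.0801, 0.0789]
ee_rot: [3.127, 0.262, 0.003]
force: [4.4, -14.8, -4.3]
width: 0.171
gripper_force: 40.0
```

Emit:
carry_out(
  increments=[0,-2,3,0,0,0,0,0,3,0,0,0,0,0,0,0,0,0.14,0,0,0,0,0,0.14,0,0,0,0,0,0.14,0,0,0,0,0,0.14,0,0,0,0,0,0.14,0,0,0,0,0,0.14,0,0,0,0,0,0.14,0,0,0,0,0,0.14,0,0,0,0,0,0.14,0,0,0,0,0,0.14,0,0,0,0,0,0.14,0,0,0,0,0,0],
)

```text
clock: 20.05
position: [0.4816, -0.0788, 0.0834]
ee_rot: [-2.062, -2.366, 0.003]
force: [-3.1, 1.1, -10.0]
width: 0.17
gripper_force: 40.0
```

Emit:
carry_out(
  increments=[0,0,-4,0,0,0,0,0,-3,0,0,0,0,0,-2,0,0,0,0,0,0,0,0,0],
)

```text
clock: 20.55
position: [0.4817, -0.0788, 0.0747]
ee_rot: [-2.065, -2.364, 0.004]
force: [-5.3, 1.4, -5.3]
width: 0.173
gripper_force: 40.0
```

Emit:
carry_out(
  increments=[0,0,0,0,0,0,0,0,0,0,0,0,0,0,0,0,0,0,0,0,15,0,0,0,0,0,30,0,0,0,20,25,0,0,0,0,30,35,0,0,0,0,25,33,0,0,0,0,18,20,0,0,0,0,0,0,-15,0,0,0,0,0,-25,0,0,0,0,0,-12,0,0,0,0,0,-8,0,0,0,0,0,0,0,0,0],
  grip=0.4,
)

```text
clock: 22.3
position: [0.5764, 0.0337, 0.0604]
ee_rot: [-2.063, -2.369, 0.001]
force: [-0.8, 0.7, -0.0]
width: 0.599
gripper_force: 0.0
```

Emit:
carry_out(
  increments=[0,0,0,0,0,0,0,0,0,0,0,0,0,0,0,0,0,0,0,0,0,0,0,0],
  grip=1,
  newtons=15,
)

```text
clock: 22.8
position: [0.5763, 0.0341, 0.0606]
ee_rot: [-2.063, -2.369, 0.001]
force: [-1.9, -0.6, 2.8]
width: 0.259
gripper_force: 15.0
```

Emit:
carry_out(
  increments=[-2,-0.2,0,0,0,0.02,-2,-0.2,0,0,0,0.02,-2,-0.3,0,0,0,0.02],
)

```text
clock: 23.18
position: [0.5708, 0.0333, 0.0606]
ee_rot: [1.989, 2.431, 0.001]
force: [2.2, -0.9, 0.9]
width: 0.257
gripper_force: 15.0
```

Emit:
carry_out(
  increments=[-2,-0.3,0,0,0,0.02,-2,-0.3,0,0,0,0.02],
)

```text
clock: 23.42
position: [0.5665, 0.0326, 0.0606]
ee_rot: [1.94, 2.471, 0.0]
force: [2.5, -1.6, 1.4]
width: 0.26
gripper_force: 15.0
```

Emit:
carry_out(
  increments=[-2,-0.4,0,0,0,0.02,-2,-0.4,0,0,0,0.02],
)

```text
clock: 23.68
position: [0.5636, 0.032, 0.0607]
ee_rot: [1.89, 2.508, 0.002]
force: [10.0, -0.3, -4.4]
width: 0.26
gripper_force: 15.0
```

Emit:
carry_out(
  increments=[-2,-0.4,0,0,0,0.02,0,0,0,0,0,0],
)

```text
clock: 23.92
position: [0.5636, 0.0318, 0.0606]
ee_rot: [1.865, 2.524, 0.007]
force: [14.3, 0.5, -7.7]
width: 0.26
gripper_force: 15.0
```

Blocked at about 1.63 rad. I'll relax and test the other direction to let the pin seat.

Emit:
carry_out(
  increments=[2,0.4,0,0,0,-0.02,2,0.4,0,0,0,-0.02,2,0.4,0,0,0,-0.02,2,0.4,0,0,0,0,0,0,0,0,0,0],
)

```text
clock: 24.55
position: [0.5671, 0.0326, 0.0605]
ee_rot: [-1.942, -2.468, 0.004]
force: [-5.0, -3.0, 9.0]
width: 0.256
gripper_force: 15.0
```

Emit:
carry_out(
  increments=[2,0.3,0,0,0,0,0,0,0,0,0,0],
)

```text
clock: 24.8
position: [0.5672, 0.0326, 0.0603]
ee_rot: [-1.94, -2.467, 0.009]
force: [-11.1, -5.2, 16.1]
width: 0.261
gripper_force: 15.0
```

Blocked both ways, so the pin is in the notch. I'll centre the holder, let go, rise, and feel the bar height with shut fingers.

Emit:
carry_out(
  increments=[-2,-0.3,0,0,0,0,-2.5,-0.4,0,0,0,0,0,0,0,0,0,0],
)

```text
clock: 25.18
position: [0.5659, 0.0325, 0.0604]
ee_rot: [-1.942, -2.469, 0.001]
force: [1.2, -2.8, 3.6]
width: 0.258
gripper_force: 15.0
```

Emit:
carry_out(
  increments=[0,0,0,0,0,0,0,0,0,0,0,0,0,0,0,0,0,0,0,0,0,0,0,0,0,0,20,0,0,0,0,0,40,0,0,0,0,0,40,0,0,0,0,0,40,0,0,0,0,0,30,0,0,0,0,-25,30,0,0,0,0,-25,0,0,0,0,0,-25,0,0,0,0,0,0,0,0,0,0,0,0,0,0,0,0],
  grip=0.4,
)

```text
clock: 26.92
position: [0.566, -0.0412, 0.2604]
ee_rot: [-1.941, -2.47, -0.001]
force: [0.0, 0.7, 0.1]
width: 0.6
gripper_force: 0.0
```

Run:
```python
from h import *
s=readout.observe();print(s["clock"],s["position"],s["force"],s["width"],s["joints"].round(2))
im=vision.get_image("wrist");crop(im,80,30,480,240,2,"pics/w4.png"); np.save("w4cal.npy",vision.calibration("wrist")["pose"])
```

```text
26.925 [ 0.56598872 -0.04116165  0.26040137] [0.00079449 0.71148577 0.1025938 ] 0.5996285556687077 [ 0.39  0.35 -0.57  1.58  0.2   1.26  0.03]
```

View pics/w4.png

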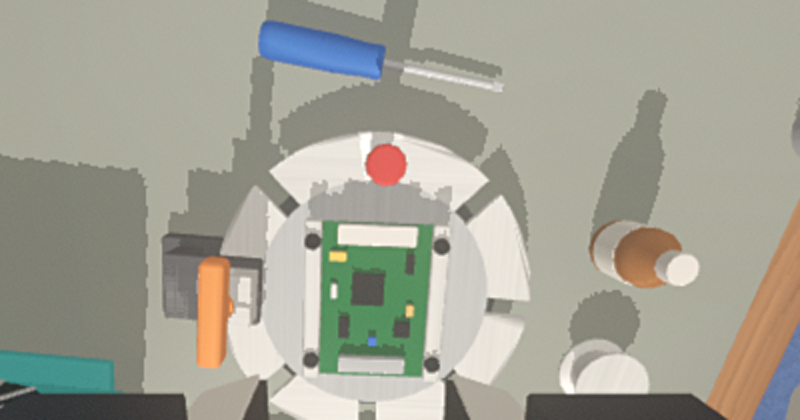

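The wrist crop shows the red post at (386,165) and the white connector at (377,236), both on the absorber (+y) side. The T-bar at (212,312) lies in its slot direction. Now I'll feel its height.

Emit:
carry_out(
  increments=[-21,-9,-20,0,0,0,-21,-9,-40,0,0,0,-21,-9,-40,0,0,-0.05,-21,-10,-30,0,0,-0.05,0,0,-15,0,0,0,0,0,-10,0,0,0,0,0,0,0,0,0,0,0,-2,0,0,0],
  grip=1,
)

```text
clock: 27.98
position: [0.4834, -0.0787, 0.1042]
ee_rot: [2.061, 2.369, 0.002]
force: [-0.4, -0.3, 0.3]
width: 0.008
gripper_force: 0.0
```

Emit:
carry_out(
  increments=[0,0,-2,0,0,0,0,0,0,0,0,0],
)

```text
clock: 28.22
position: [0.4823, -0.0792, 0.1016]
ee_rot: [2.063, 2.369, 0.0]
force: [0.2, -0.3, 0.4]
width: 0.007
gripper_force: 0.0
```

Below 0.1035 with no contact, so the pin has dropped. I'll check for fully home (contact at about 0.0915).

Emit:
carry_out(
  increments=[0,0,-2,0,0,0,0,0,-2,0,0,0,0,0,-2,0,0,0,0,0,-1.5,0,0,0,0,0,0,0,0,0],
)

```text
clock: 28.85
position: [0.482, -0.0792, 0.0938]
ee_rot: [-2.063, -2.369, 0.0]
force: [0.0, -0.6, 1.3]
width: 0.007
gripper_force: 0.0
```

Emit:
carry_out(
  increments=[0,0,-2,0,0,0,0,0,-1,0,0,0,0,0,0,0,0,0],
)

```text
clock: 29.22
position: [0.4826, -0.0792, 0.0918]
ee_rot: [2.062, 2.368, 0.001]
force: [-3.5, -0.3, 11.8]
width: 0.005
gripper_force: 6.0
```

Contact is at the home height. I'll retreat clear and hand in.

Emit:
carry_out(
  increments=[0,0,10,0,0,0,0,0,30,0,0,0,0,0,40,0,0,0,0,0,40,0,0,0,0,0,30,0,0,0,0,0,0,0,0,0,0,0,0,0,0,0],
  grip=0.3,
)

```text
clock: 30.1
position: [0.4816, -0.0793, 0.2404]
ee_rot: [-2.063, -2.369, 0.001]
force: [-0.6, 0.2, -0.2]
width: 0.686
gripper_force: 0.0
```

```bash
python3 -c "
from cell import readout,arm
s=readout.observe();print(s['clock'],s['position'],s['force']);print(arm.sign_off())"
```

```text
30.1 [ 0.48163026 -0.07927826  0.24040749] [-0.57501727  0.22909433 -0.1927881 ]
the job is handed in; nothing more can be done
None
```

The board is turned a quarter turn so the red post and white connector face the black absorber on the left, the pin is fully home in that notch (checked by feel), everything is let go, and the job was handed in at 30.1 s.

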